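# Set a bit block on edge in the drilling jig and lock the toggle clamp

### The job

The wooden bit block is to get holes in its narrow side. Turn it up onto one of its long narrow sides and set it in the drilling jig, back flush against the fence, one end against the end stop, the face with the holes looking away from the fence, and let go of it. Then swing the red clamp handle over until it snaps past centre and the clamp stays locked on the block by itself, with the other things on the bench left where they are.

Things in the scene. Friction and masses are not known exactly. Their poses are not given: they have to be found in the camera images.
- bit_block: loose orange-brown beech block at the front of the bench, small holes in one broad face. 44 (own x) x 98 (own y) x 26 mm (own z), 0.09 to 0.17 kg. Origin: centre of the plain broad back; own +z points out of the holed face, so the block's middle is 13 mm along +z. It starts on its back, holes up. Its long narrow sides (98 x 26 mm) are its own +x and -x faces; either may go down in the jig.
- jig: drilling jig fixed on the bench: aluminium plate 100 (x) x 240 mm (y, -175 to +65 mm), upper face 18 mm above the bench. Origin: on the bench below the middle of the block's place; x points to the fence, y from the clamp to the open end, z up. In its place the block stands 44 mm tall, its length along y, thickness along x. At y = -80 to -168 mm a toggle clamp stands on a riser, in the plane x = 0.
- seat (a point): point on the jig where the block's origin lies when it is home: x = +13 mm of the jig (on the fence face), y = 0, 40 mm above the bench. The block's own z then points along the jig's -x, its own x straight up or down.
- fence (a point): top edge of the dark steel fence's face, which looks to the jig's -x; at x = +13 mm, y = +3 mm, 14 mm above the plate. The fence is 80 mm long along y and 16 mm thick.
- end_stop (a point): top edge of the dark steel end stop's face, which looks to the jig's +y; at y = -49 mm, 14 mm above the plate. The stop is 26 mm wide and 12 mm thick.
- vee: matched pair of dark steel V-blocks on a plate 120 x 64 mm, fixed on the bench. Origin: on the bench in the middle; the 90-degree groove runs along own x. The blocks stand at x = 27 to 47 mm either side; the gap between is free down to 8 mm. Groove bottom 32 mm, top 51 mm above the bench, 38 mm wide at the top. The bit block rests in it at 45 degrees, a long edge at the bottom, ready to regrip.
- clamp_handle (a joint): angle of the red clamp handle, rad. 0 = open: the handle stands up, leaning 16 degrees away from the block. It grows as the handle swings away from the block and down, towards the jig's -y. Dead centre 1.25, stop 1.31 (handle level). It turns with about 1.5 N at the grip; on a block it resists from about 1.05 with up to 6 N, snaps over at 1.25 and then holds itself at the stop.
- handle_grip (a point): point on the axis of the red handle grip, 110 mm from the handle's pivot. The grip is a round bar 21 mm in diameter, from 56 to 150 mm from the pivot.
- handle_pivot (a point): axis of the handle's pivot, on the jig at x = 0, y = -148 mm, 64 mm above the bench; the handle swings in the jig's y-z plane.
- clamp_pad: black rubber pad, 18 mm across, on the spindle of the clamp bar. Origin: middle of its pressing face. While the clamp is open the bar stands upright with the pad near y = -75 mm of the jig, about 170 mm up, clear of the block's place. Locked, it presses down on the block at x = 0, y = -23 mm with about 20 N.
- tape: bystander: roll of masking tape lying flat, 100 mm across, 25 mm high.
- oil_bottle: bystander: small brown oil bottle with a black dropper cap, 34 mm across, 102 mm tall.
- sanding_block: bystander: cork sanding block, 58 x 95 x 28 mm.
- rock: bystander: grey stone, 52 x 66 x 45 mm.

How it is judged:
On the way, in this order (a step that is already met when the one before it is completed fails the run):
1. the block stands on a long narrow side in its place in the jig, back to the fence, end to the stop, let go of, the clamp still open (x of bit_block in the frame of seat between -0.004 and 0.004 m and y of bit_block in the frame of seat between -0.004 and 0.004 m and z of bit_block in the frame of seat between -0.003 and 0.003 m and angle between the z axis of bit_block and the x axis of jig, either way round below 0.06 rad and angle between the x axis of bit_block and the z axis of jig, either way round below 0.06 rad and contact force between the fingers and bit_block below 0.1 N and value of joint clamp_handle below 0.6 rad), for 0.2 s.
2. the clamp handle is past centre and the pad presses on the block (value of joint clamp_handle above 1.28 rad and contact force between clamp_pad and bit_block above 12 N), for 0.2 s.
At the end, for the whole second after the job is handed in: The block stands on a long narrow side on the jig plate, back to the fence, holes outward, end to the stop: within 4 mm of the seat in x and y, 3 mm in height, 0.06 rad; the handle is past centre (above 1.28 rad) and the pad presses the block with more than 12 N, all at rest (all of step 2 and x of bit_block in the frame of seat between -0.004 and 0.004 m and y of bit_block in the frame of seat between -0.004 and 0.004 m and z of bit_block in the frame of seat between -0.003 and 0.003 m and angle between the z axis of bit_block and the x axis of jig, either way round below 0.06 rad and angle between the x axis of bit_block and the z axis of jig, either way round below 0.06 rad and linear speed of bit_block below 0.02 m/s); the robot touches nothing.
It fails at once if a bystander is moved by more than 30 mm (distance of any of tape, oil_bottle, sanding_block, rock from where it was at the start of the episode above 0.03 m).
It also fails if it takes over 72 s, if anything falls off the work surface, if the arm or the gripper's body presses on something with over 40 N, if the wrist force passes 120 N, or if a joint passes its speed limit or range.

### The arm

A 7-joint arm with a two-finger parallel gripper is mounted at the origin on a cart in front of the work surface, level with it; the furniture and walls round the work are solid. World frame = base frame: x ahead of the robot, y to its left, z up, the work surface at z = 0. Lengths are in m, angles in rad, forces in N, time in s.
With the tool pointing down it reaches from about 0.4 to 0.75 m from the base axis. Payload 19.5 kg.
Tool frame: the origin (TCP) lies on the centre line of the jaws, within the pads' length; the fingertips stand 14 mm ahead of it and the grasp point (between the pads) lies 5 mm behind it; z points along the fingers, y is the line along which they close (so a half turn about z gives the same grasp; the last joint's range is limited). The gripper opens to 85 mm and grips with 20 to 120 N. Pads are 22 mm wide; open, the fingers measure 114 mm over their backs; the gripper's body (76 mm by 85 mm) begins 54 mm behind the grasp point. The pads swing forward as they close: fully open they stand 13 mm farther back than shut.
Start: joints at [1.161, 0.707, -0.028, 1.485, 0.022, 0.951, -0.075], TCP at [0.207, -0.537, 0.245] pointing down, gripper open.
Joint ranges: [-2.71, 2.71], [-0.32, 2.16], [-1.57, 1.52], [0, 2.45], [-1.46, 4.6], [0, 2.02], [-2.83, 2.83]. Speed limits (rad/s): [1.89, 1.89, 2.57, 2.57, 3.01, 3.01, 3.01].

### API

Orientations are given as [roll, pitch, yaw] about the fixed x, y, z axes, in that order (R = Rz(yaw) Ry(pitch) Rx(roll)).
In Python, from bench import manip gives the robot as it stands.
- The arm moves only by the tool steer_hand, called after ">>>" by a JSON object that holds its "api" and its "payload", one argument or row to a line. Schema: {"type":"object","properties":{"segments":{"type":"array","items":{"type":"array","items":{"type":"number"},"minItems":5,"maxItems":5},"minItems":1,"maxItems":5},"force":{"type":"number"},"only":{"type":"string"},"quiet":{"type":"boolean"},"lines":{"type":"string"}},"required":["segments"],"additionalProperties":false}. segments is a list of rows, 1 to 5 of them, each of 5 numbers: dx, dy, dz in shares of the most that a row can go, 1 being 50 mm, then a turn about the tool's z in units of 0.25 rad, then the finger opening in m; each row shifts and turns the commanded pose from where the row before left it, along the tool's axes as they then stand; what a row does not reach is not made up. A row lasts 1/10 s, in which the tool goes at most 0.05 m and 0.15 rad, less where a joint would pass 70% of its speed; a pose out of reach is approached as far as the arm can. The fingers move at their own pace and stop on an object; force is the grip in N (left out, the last holds). Time passes only in rows, so rows that do not move let the fingers close. The tool returns the time, the measured TCP pose, the force, the opening and the grip force at its end. only (a regular expression) keeps the lines of the reply that match it, lines (a string "A,B") keeps lines A to B, and quiet returns only ok. Input that does not fit is refused with a message, and nothing moves.
- manip.sense(): the state, without advancing time (a new reading comes with each control period).
- manip.get_image(name): name is "scene" or "top" or "wrist"; returns (picture, depth): 420x560x3 uint8, blue, green, red; 420x560 float32, m along the optical axis (not along the pixel's ray), 0 where there is no reading.
- manip.camera_model(name): a dict with "intrinsics" (3x3 intrinsics, pixels), "eye" and "attitude" of the camera in the world. Camera axes: x right, y up, looking along -z (the intrinsics and any distortion apply to the point x, -y, -z); pixel columns grow to the right and rows downward; lengths in m; the calibration is good to about 2 mm. A picture is of the moment at which its call begins: read the wrist's pose just before it. camera_model takes no time and is no camera call; for the wrist camera it gives the pose at the moment of the call.
- manip.hand_in(): hands the job in; it is judged then, once.
The state is a dict: "t": time; "joints": joint angles; "qd": joint speeds; "tau": joint torques, N m; "tcp_pos": TCP position; "tcp_rot": TCP orientation; "contact_force": force on the tool from outside, world axes, zero at the start; "moment": the same for the moment, N m; "opening": finger opening in m; "grip_force": force on a finger pad.
Only numpy, scipy, OpenCV 4.12 (cv2) and the standard library are available. Lean on these libraries where they do the work, as an engineer would, in place of code of your own. Each camera call takes 0.05 s, during which the arm holds its last target. There are 200 camera calls.

## Working session

There is one attempt and no reset: what is moved stays moved. The work goes in short steps, Python scripts to look and compute and a tool call to move; the robot and the scene stay as the last step left them, time stands still between calls to the robot, and variables do not carry over. Pictures are saved under pics/ and viewed, at most 10 in all, crops included, and the job is handed in when it is done.

```bash
ls; mkdir -p pics
```

Run:
```python
from bench import manip
import cv2,numpy as np
print(manip.sense())
for n in ["scene","top"]:
    im,d=manip.get_image(n); cv2.imwrite(f"pics/{n}0.png",im); np.savez(f"pics/{n}0.npz",d=d); c=manip.camera_model(n); print(n,c)
```

```text
bench.py
pics
{'t': 0.0, 'joints': array([ 1.16130888,  0.70708032, -0.02764871,  1.48499933,  0.02199808,
        0.95090096, -0.07548047]), 'qd': array([ 9.43320569e-04,  1.74135194e-03, -1.12334087e-03,  1.98577017e-04,
        1.78138251e-03, -8.99705788e-04,  5.94095961e-05]), 'tau': array([ 4.20068900e-04, -8.83229685e+01,  1.23455621e+00, -2.36173493e+01,
        1.68735656e-02,  6.42188548e-03, -5.93946174e-05]), 'tcp_pos': array([ 0.20666649, -0.5363085 ,  0.24484011]), 'tcp_rot': array([-3.14050677e+00,  1.29199797e-05,  3.67830108e-01]), 'contact_force': array([-0.3882789 ,  0.48804734, -0.12578044]), 'moment': array([-0.02023667,  0.01651363, -0.03428723]), 'grip_force': 0.0, 'opening': 0.08539099637002216}
scene {'intrinsics': array([[410.88000833,   0.        , 279.64751383],
       [  0.        , 410.88000833, 207.87838107],
       [  0.        ,   0.        ,   1.        ]]), 'eye': array([-0.19512176,  0.65097467,  0.84446264]), 'attitude': array([ 0.92541969, -0.00782628, -2.29012429])}
top {'intrinsics': array([[490.59421667,   0.        , 280.97735556],
       [  0.        , 490.59421667, 208.93259754],
       [  0.        ,   0.        ,   1.        ]]), 'eye': array([ 0.384842  , -0.0086016 ,  1.54668707]), 'attitude': array([ 0.08703506,  0.0072334 , -1.56261975])}
```
View pics/scene0.png

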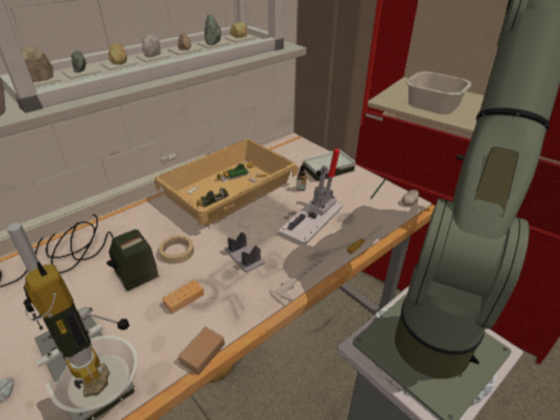

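View pics/top0.png

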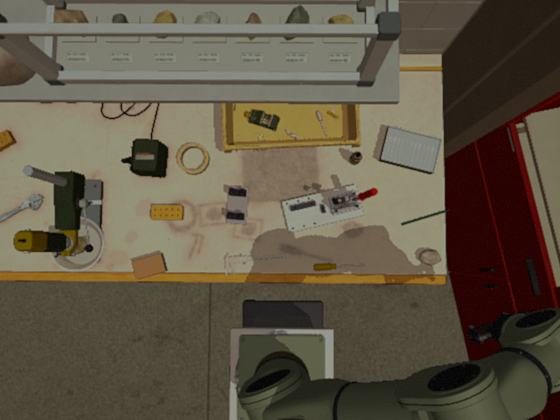

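The scene picture shows the block (182,296), the vee (245,250) and the jig with its red handle (315,210). In the top view they are at (167,212), (237,204) and (325,205), with the handle tip at (372,192). Next I'll measure them with enlarged crops and depth.

Create h.py:
```python
import numpy as np,cv2
from scipy.spatial.transform import Rotation as R
def world(c,u,v,d):
    K=c["intrinsics"];u,v,d=map(lambda a:np.asarray(a,float),(u,v,d))
    p=np.stack([(u-K[0,2])/K[0,0]*d,-(v-K[1,2])/K[1,1]*d,-d],-1)
    return p@R.from_euler("xyz",c["attitude"]).as_matrix().T+c["eye"]
def cloud(c,d):
    v,u=np.mgrid[:d.shape[0],:d.shape[1]]
    return world(c,u,v,d)
def rect(P):  # min area rect of xy points -> centre,size,long-axis angle
    (c,s,a)=cv2.minAreaRect((P[:,:2]*1000).astype(np.float32))
    return np.array(c)/1000,s,a
```

Run:
```python
from h import *
from bench import manip
for n,(x0,y0,x1,y1),k in [("top",(140,150,400,250),3),("scene",(160,140,360,320),4)]:
    im=cv2.imread(f"pics/{n}0.png"); cv2.imwrite(f"pics/{n}0c.png",cv2.resize(im[y0:y1,x0:x1],None,fx=k if n=="top" else 3.3,fy=k if n=="top" else 3.3,interpolation=cv2.INTER_CUBIC))
    c=manip.camera_model(n); d=np.load(f"pics/{n}0.npz")["d"]; W=cloud(c,d)
    np.save(f"pics/{n}W.npy",W)
    hsv=cv2.cvtColor(im,cv2.COLOR_BGR2HSV)
    X,Y,Z=W[...,0],W[...,1],W[...,2]
    bench=(abs(Z)<.01)&(X>.3)&(X<.7)&(abs(Y)<.4); print(n,"bench z",np.median(Z[bench]))
    # block top
    bx=(167,212) if n=="top" else (183,294)
    p=W[bx[1],bx[0]]; print("block px",p)
    m=(np.hypot(X-p[0],Y-p[1])<.075)&(Z>.017)&(Z<.035); print("block",rect(W[m]),np.median(Z[m]),m.sum())
    red=(hsv[...,1]>170)&((hsv[...,0]<6)|(hsv[...,0]>174))&(Z>.05)&(Z<.4)&(X>.3)&(Y>-.4)
    P=W[red]; i=np.argsort(P[:,2]); print("red",len(P),P[i[:5]].mean(0),P[i[-5:]].mean(0))
```

```text
top bench z 5.298516828888822e-05
block px [0.50527736 0.35878466 0.02463178]
block (array([0.5068071 , 0.36270624]), (41.90090560913086, 99.42639923095703), 0.27141404151916504) 0.025662059201301934 435
red 111 [ 0.54357432 -0.22894032  0.12059846] [ 0.55188464 -0.2521604   0.21160985]
scene bench z 0.0017144765172749654
block px [0.50026687 0.36432075 0.02881689]
block (array([0.50781082, 0.36256021]), (98.50762176513672, 47.59706115722656), 89.4885025024414) 0.02704659466698045 591
red 137 [ 0.54503633 -0.22586128  0.12342888] [ 0.5517183  -0.2503791   0.20996549]
```

View pics/top0c.png

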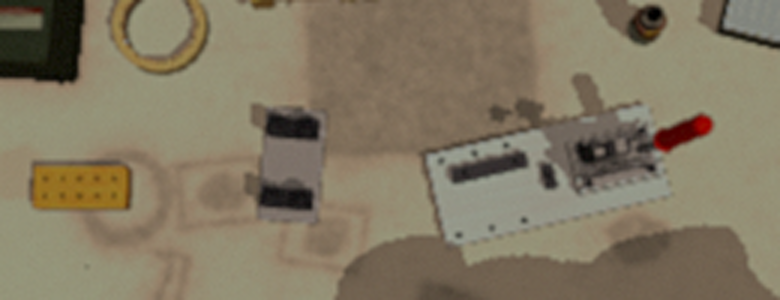

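View pics/scene0c.png

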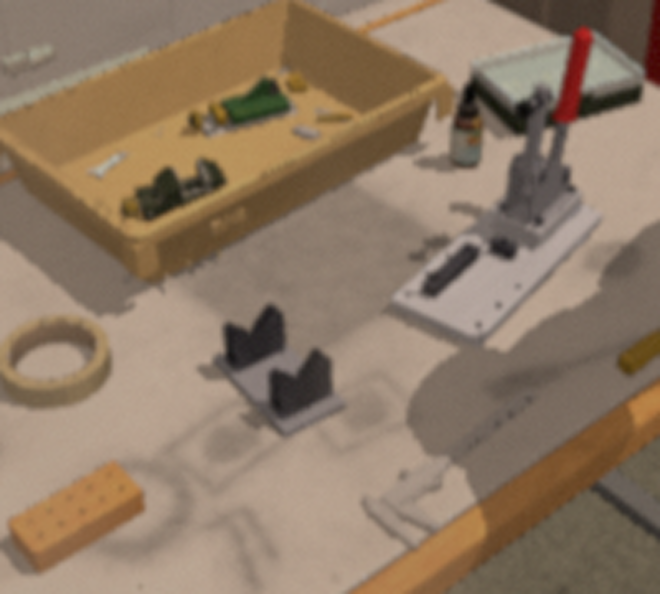

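The top crop shows the block at (81,185), the V-blocks at (293,125) and (286,197), the fence at (488,166), the end stop at (548,176), and plate corners at (425,152), (640,103), (672,195) and (455,244). The scene crop agrees. The holes face up and the handle is open.

My plan needs only a vertical tool:
1. Set the block flat over the fence edge so it tips.
2. Stand it upright by pushing with the -x finger.

First I'll fit the jig's pose.

Run:
```python
from h import *
from bench import manip
from scipy.optimize import minimize
cl={}
for n in ["top","scene"]:
    W=np.load(f"pics/{n}W.npy"); X,Y,Z=W[...,0],W[...,1],W[...,2]
    m=(X>.36)&(X<.64)&(Y>-.32)&(Y<.06)&(Z>.012)&(Z<.024)
    lab,l=cv2.connectedComponents(m.astype(np.uint8)); big=1+np.argmax([(l==i).sum() for i in range(1,lab)])
    P=W[l==big]; c,s,a=rect(P); print(n,"plate",c,s,a,np.median(P[:,2]),len(P)); cl[n]=P
# picked pixels (top crop) of plate corners intersected with z=.018, fence/stop centres with z=.032
c=manip.camera_model("top"); Rm=R.from_euler("xyz",c["attitude"]).as_matrix()
def at(u,v,z):
    r=world(c,u,v,1.)-c["eye"]; return c["eye"]+r*(z-c["eye"][2])/r[2]
cor=np.array([at(140+u/3,150+v/3,.018) for u,v in [(425,152),(640,103),(672,195),(455,244)]]); print(cor)
# fit: jig corners x+-50,y 65,-175
J=np.array([[.05,.065],[.05,-.175],[-.05,-.175],[-.05,.065]]); 
A=J-J.mean(0);B=cor[:,:2]-cor[:,:2].mean(0)
yaw=np.arctan2((A[:,0]*B[:,1]-A[:,1]*B[:,0]).sum(),(A*B).sum()); r=np.array([[np.cos(yaw),-np.sin(yaw)],[np.sin(yaw),np.cos(yaw)]])
o=cor[:,:2].mean(0)-r@J.mean(0); print("jig",o,yaw,np.abs(B-A@r.T).max())
for k,(u,v) in {"fence":(488,166),"stop":(548,176)}.items(): print(k,r.T@(at(140+u/3,150+v/3,.032)[:2]-o))
for n in cl:
    q=(cl[n][:,:2]-o)@r; print(n,np.percentile(q,[1,99],axis=0))
W=np.concatenate([np.load(f"pics/{n}W.npy").reshape(-1,3) for n in cl]); q=np.c_[(W[:,:2]-o)@r,W[:,2]]
for k,(x0,x1,y0,y1,z0,z1) in {"fence":(0,45,-36,42,27,40),"stop":(-25,25,-70,-40,27,40),"grip":(-30,30,-240,-150,120,230),"bar":(-30,30,-140,-50,100,260)}.items():
    Q=q*1000; Q=Q[(Q[:,0]>x0)&(Q[:,0]<x1)&(Q[:,1]>y0)&(Q[:,1]<y1)&(Q[:,2]>z0)&(Q[:,2]<z1)]; print(k,len(Q),np.percentile(Q,[2,50,98],axis=0).round(1).tolist())
```

```text
top plate [ 0.52366663 -0.12412125] (100.41470336914062, 240.11985778808594) 13.7019681930542 0.018079643891005914 1616
scene plate [ 0.52423059 -0.12236064] (103.88442993164062, 242.0954132080078) 13.713062286376953 0.01963475852468427 1028
[[ 0.54414367  0.00159975  0.018     ]
 [ 0.59734051 -0.22289285  0.018     ]
 [ 0.50108603 -0.25569794  0.018     ]
 [ 0.44834694 -0.03032345  0.018     ]]
jig [ 0.50934871 -0.07348108] 0.24574925724266175 0.008166251928188609
fence [0.02107224 0.00478281]
stop [-0.00361443 -0.05291998]
top [[-0.04789087 -0.17024975]
 [ 0.05046782  0.06569554]]
scene [[-0.04888499 -0.16374574]
 [ 0.05104205  0.06786849]]
fence 217 [[14.8, -33.0, 27.7], [22.2, 4.8, 33.1], [31.3, 40.2, 37.6]]
stop 62 [[-13.0, -58.2, 27.8], [-0.9, -51.0, 32.7], [12.3, -44.7, 37.5]]
grip 334 [[-9.8, -188.5, 122.4], [-1.6, -168.1, 171.2], [10.3, -153.5, 209.9]]
bar 313 [[-14.3, -119.7, 100.7], [-0.9, -97.9, 164.5], [15.8, -71.5, 185.6]]
```

Careful with the scale: shifts go in shares of 50 mm and turns go in units of 0.25 rad. That gives: -0.01 m is -0.2, -0.15 rad is -0.6.

>>> {"api": "steer_hand", "payload": {
  "segments": [
    [0,0,-0.2,-0.6,0.085],
    [0,0,-0.2,-0.6,0.085],
    [0,0,-0.2,-0.6,0.085],
    [0,0,-0.2,-0.6,0.085],
    [0,0,0,-0.6,0.085]
  ],
  "force": 40
}}

```text
t: 0.6
tcp_pos: [0.2068, -0.5368, 0.2862]
tcp_rot: [3.141, 0.001, 1.124]
contact_force: [-0.6, -0.1, -0.6]
opening: 0.085
grip_force: 0.0
```

>>> {"api": "steer_hand", "payload": {
  "segments": [
    [0,0,0,-0.6,0.085],
    [0,0,0,-0.6,0.085],
    [0,0,0,-0.6,0.085],
    [0,0,0,0,0.085]
  ]
}}

```text
t: 1.0
tcp_pos: [0.2065, -0.5365, 0.285]
tcp_rot: [3.142, -0.001, 1.57]
contact_force: [0.2, 0.2, -0.4]
opening: 0.0848
grip_force: 0.0
```

Converted, 0.043 m is 0.86, 0.027 m is 0.54.

>>> {"api": "steer_hand", "payload": {
  "segments": [
    [0.86,0.54,0,0,0.085],
    [0.86,0.54,0,0,0.085],
    [0.86,0.54,0,0,0.085],
    [0.86,0.54,0,0,0.085],
    [0.86,0.54,0,0,0.085]
  ],
  "quiet": true
}}

```text
ok
```

>>> {"api": "steer_hand", "payload": {
  "segments": [
    [0.86,0.54,0,0,0.085],
    [0.86,0.54,0,0,0.085],
    [0.86,0.54,0,0,0.085],
    [0.86,0.54,0,0,0.085],
    [0.92,0.12,0,0,0.085]
  ]
}}

```text
t: 2.0
tcp_pos: [0.455, -0.1081, 0.285]
tcp_rot: [3.141, -0.001, 1.563]
contact_force: [0.9, 0.1, -0.7]
opening: 0.0849
grip_force: 0.0
```

>>> {"api": "steer_hand", "payload": {
  "segments": [
    [0.92,0.12,0,0,0.085],
    [0.92,0.12,0,0,0.085],
    [0.92,0.12,0,0,0.085],
    [0.92,0.12,0,0,0.085],
    [0.92,0.12,0,0,0.085]
  ]
}}

```text
t: 2.5
tcp_pos: [0.4839, 0.1216, 0.2853]
tcp_rot: [3.142, -0.0, 1.562]
contact_force: [0.4, -0.5, 0.0]
opening: 0.0852
grip_force: 0.0
```

>>> {"api": "steer_hand", "payload": {
  "segments": [
    [0.92,0.12,0,0,0.085],
    [0.92,0.12,0,0,0.085],
    [0.92,0.12,0,0,0.085],
    [0.6,0,0,0,0.085],
    [0,0,0,0,0.085]
  ]
}}

```text
t: 3.0
tcp_pos: [0.5012, 0.292, 0.2846]
tcp_rot: [-3.14, -0.002, 1.568]
contact_force: [0.1, -0.1, 0.1]
opening: 0.0851
grip_force: 0.0
```

Converted, 0.04 m is 0.8, 0.036 m is 0.72.

>>> {"api": "steer_hand", "payload": {
  "segments": [
    [0.72,0.06,0.6,0,0.085],
    [0.7,0.06,0.8,0,0.085],
    [0,0,0.8,0,0.085],
    [0,0,0.8,0,0.085],
    [0,0,0.8,0,0.085]
  ]
}}

```text
t: 3.5
tcp_pos: [0.5086, 0.3559, 0.0962]
tcp_rot: [3.141, 0.001, 1.563]
contact_force: [0.7, 0.3, -1.6]
opening: 0.0855
grip_force: 0.0
```

>>> {"api": "steer_hand", "payload": {
  "segments": [
    [0,0,0.6,0,0.085],
    [0,0,0.5,0,0.085],
    [0,0,0.4,0,0.085],
    [0,0,0,0,0.085],
    [0,0,0,0,0.085]
  ]
}}

```text
t: 4.0
tcp_pos: [0.5088, 0.3563, 0.0234]
tcp_rot: [3.141, 0.0, 1.565]
contact_force: [0.4, -0.2, 0.8]
opening: 0.0849
grip_force: 0.0
```

Converted, 0.006 m is 0.12, 0.005 m is 0.1.

>>> {"api": "steer_hand", "payload": {
  "segments": [
    [0.12,-0.02,0.1,0,0.085],
    [0,0,0,0,0.04],
    [0,0,0,0,0.04],
    [0,0,0,0,0.04],
    [0,0,0,0,0.04]
  ],
  "force": 40
}}

```text
t: 4.5
tcp_pos: [0.5078, 0.3626, 0.0184]
tcp_rot: [3.141, -0.0, 1.567]
contact_force: [-1.8, -0.7, 6.3]
opening: 0.0434
grip_force: 41.4
```

>>> {"api": "steer_hand", "payload": {
  "segments": [
    [0,0,0,0,0.04],
    [0,0,0,0,0.04],
    [0,0,0,0,0.04],
    [0,0,0,0,0.04],
    [0,0,0,0,0.04]
  ]
}}

```text
t: 5.0
tcp_pos: [0.5078, 0.3626, 0.0183]
tcp_rot: [3.141, -0.0, 1.567]
contact_force: [-0.7, -0.8, 7.0]
opening: 0.0431
grip_force: 41.4
```

Converted, -0.045 m is -0.9, -0.04 m is -0.8.

>>> {"api": "steer_hand", "payload": {
  "segments": [
    [0,0,-0.8,0,0.04],
    [0,0,-0.9,0,0.04],
    [-0.4,0,-0.9,0,0.04],
    [-0.9,0,0,0,0.04],
    [-0.9,0,0,0,0.04]
  ]
}}

```text
t: 5.5
tcp_pos: [0.5072, 0.2515, 0.149]
tcp_rot: [3.14, -0.001, 1.569]
contact_force: [1.5, -0.8, -2.0]
opening: 0.0431
grip_force: 41.7
```

>>> {"api": "steer_hand", "payload": {
  "segments": [
    [-0.9,0,0,0,0.04],
    [-0.9,0,0,0,0.04],
    [-0.9,0,0,0,0.04],
    [-0.9,0,0,0,0.04],
    [-0.8,0,0,0,0.04]
  ]
}}

```text
t: 6.0
tcp_pos: [0.5063, 0.0302, 0.148]
tcp_rot: [3.141, 0.0, 1.567]
contact_force: [1.7, 0.5, -1.2]
opening: 0.0434
grip_force: 41.6
```

>>> {"api": "steer_hand", "payload": {
  "segments": [
    [-0.8,0,0,0,0.04],
    [-0.4,0,0,-0.48,0.04],
    [0,0,0,-0.5,0.04],
    [0,0,0,0,0.04],
    [0,0,0,0,0.04]
  ]
}}

```text
t: 6.5
tcp_pos: [0.5064, -0.0271, 0.1478]
tcp_rot: [3.141, -0.0, 1.809]
contact_force: [0.1, -0.2, -0.8]
opening: 0.0436
grip_force: 41.5
```

Run:
```python
from h import *
from bench import manip
c=manip.camera_model("wrist"); im,d=manip.get_image("wrist"); cv2.imwrite("pics/w1.png",im)
W=cloud(c,d); np.save("pics/w1W.npy",W)
ct,(im2,d2)=manip.camera_model("top"),manip.get_image("top")
s=manip.sense();p=s["tcp_pos"];print(p)
m=(W[...,2]>.013)&(W[...,2]<.023)&(d>0)&(abs(W[...,0]-.52)<.1)&(abs(W[...,1]+.12)<.2); print(rect(W[m]),m.sum(),np.median(W[m][:,2]))
yaw=.24;r=np.array([[np.cos(yaw),-np.sin(yaw)],[np.sin(yaw),np.cos(yaw)]])
q=np.concatenate([(W[...,:2]-[.5105,-.071])@r,W[...,2:]],-1).reshape(-1,3)*1000; q=q[(d>0).ravel()]
for k,(x0,x1,y0,y1,z0,z1) in {"fence":(0,45,-60,60,28,36),"stop":(-25,25,-70,-30,28,36)}.items():
    Q=q[(q[:,0]>x0)&(q[:,0]<x1)&(q[:,1]>y0)&(q[:,1]<y1)&(q[:,2]>z0)&(q[:,2]<z1)]; print(k,len(Q),np.percentile(Q,[1,50,99],axis=0).round(1).tolist() if len(Q) else 0)
```

```text
[ 0.50641219 -0.02689011  0.14782648]
(array([ 0.52019324, -0.11055281]), (100.29207611083984, 211.14598083496094), 13.703338623046875) 2031 0.01770577589337241
fence 0 0
stop 0 0
```

View pics/w1.png

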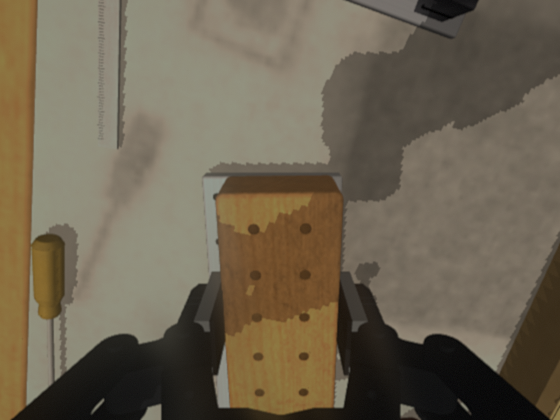

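The wrist view shows the block in the jaws, columns 218–340, square with the jig plate (left edge at column 203). The plate fit agrees with the top view.

Converted, -0.018 m is -0.36, 0.03 m is 0.6.

>>> {"api": "steer_hand", "payload": {
  "segments": [
    [-0.36,-0.02,0.4,0,0.04],
    [-0.36,0,0.6,0,0.04],
    [0,0,0.6,0,0.04],
    [0,0,0.2,0,0.04],
    [0,0,0,0,0.04]
  ]
}}

```text
t: 7.1
tcp_pos: [0.5137, -0.0618, 0.0572]
tcp_rot: [-3.14, -0.001, 1.813]
contact_force: [-0.6, -0.8, 0.2]
opening: 0.0433
grip_force: 41.5
```

>>> {"api": "steer_hand", "payload": {
  "segments": [
    [0,0,0.06,0,0.04],
    [0,0,0.04,0,0.04],
    [0,0,0.04,0,0.04],
    [0,0,0,0,0.04]
  ]
}}

```text
t: 7.5
tcp_pos: [0.5142, -0.0626, 0.051]
tcp_rot: [3.141, 0.0, 1.813]
contact_force: [-0.2, -0.2, -0.8]
opening: 0.0436
grip_force: 41.5
```

Converted, 0.001 m is 0.02.

>>> {"api": "steer_hand", "payload": {
  "segments": [
    [0,0,0.02,0,0.04],
    [0,0,0.02,0,0.04],
    [0,0,0,0,0.04]
  ]
}}

```text
t: 7.8
tcp_pos: [0.5141, -0.0626, 0.05]
tcp_rot: [3.141, 0.001, 1.813]
contact_force: [-8.5, 0.1, 29.1]
opening: 0.043
grip_force: 45.3
```

>>> {"api": "steer_hand", "payload": {
  "segments": [
    [0,0,0,0,0.05],
    [0,0,0,0,0.055],
    [0,0,0,0,0.06],
    [0,0,0,0,0.06],
    [0,0,0,0,0.06]
  ]
}}

```text
t: 8.3
tcp_pos: [0.514, -0.0626, 0.0487]
tcp_rot: [-3.141, -0.0, 1.813]
contact_force: [-0.5, -1.1, 0.2]
opening: 0.0599
grip_force: 0.2
```

Run:
```python
from h import *
from bench import manip
ims=[]
for n in ["scene","wrist"]:
    c=manip.camera_model(n); im,d=manip.get_image(n); np.savez(f"pics/{n}2.npz",d=d,W=cloud(c,d))
    ims.append(im if n=="wrist" else cv2.resize(im[150:270,250:410],(560,420),interpolation=cv2.INTER_CUBIC))
cv2.imwrite("pics/s2.png",cv2.resize(np.hstack(ims),(800,300)))
```

```text
(no output)
```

View pics/s2.png

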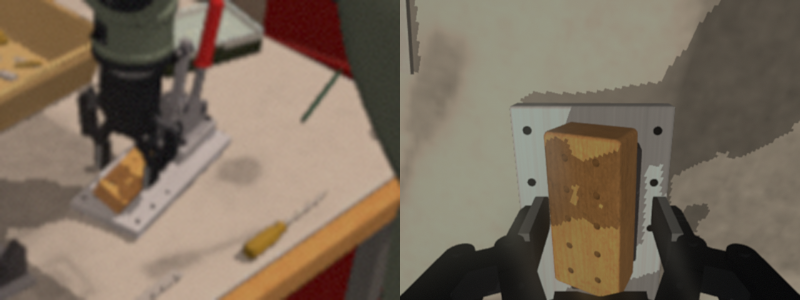

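The pictures show the block tipped down on the -x side and leaning back on the fence, with its holes facing up and -x. I'll measure the lean.

Add to h.py:
```python
O=np.array([.5105,-.071,0]);JR=R.from_euler("z",.2392).as_matrix()
def jig(W): return (W-O)@JR
```

Run:
```python
from h import *
for n in ["wrist"]:
    z=np.load(f"pics/{n}2.npz"); q=jig(z["W"])*1000; q=q[z["d"]>0]
    for y0 in (0,15,30,45):
        Q=q[(abs(q[:,1]-y0)<3)&(abs(q[:,0])<45)&(q[:,2]>12)&(q[:,2]<80)]
        for a in range(-45,45,6):
            s=Q[(Q[:,0]>=a)&(Q[:,0]<a+6)]
            if len(s): print(y0,a+3,len(s),s[:,2].round(0).min(),np.median(s[:,2]).round(1),s[:,2].max().round(1))
    Q=q[(q[:,2]>35)&(q[:,2]<75)&(abs(q[:,0])<30)]; print(np.percentile(Q,[1,99],axis=0))
```

```text
0 -42 109 16.0 17.9 19.1
0 -30 2 17.0 17.5 17.7
0 -24 425 39.0 58.3 77.8
0 -18 165 44.0 45.7 48.0
0 -12 167 47.0 48.6 51.1
0 -6 194 49.0 51.5 53.7
0 0 186 52.0 54.3 56.7
0 6 207 55.0 57.2 59.6
0 12 212 57.0 60.0 62.5
0 18 154 49.0 55.5 61.0
0 24 118 32.0 43.4 48.8
0 30 96 17.0 31.1 32.9
0 36 477 16.0 55.1 78.1
0 42 20 17.0 17.8 19.0
15 -42 147 16.0 18.1 80.0
15 -36 689 17.0 57.8 78.7
15 -30 675 17.0 63.3 79.9
15 -24 804 39.0 63.5 79.9
15 -18 185 43.0 45.9 48.1
15 -12 188 46.0 48.7 51.3
15 -6 203 49.0 51.4 53.7
15 0 225 52.0 54.3 57.0
15 6 226 54.0 57.2 59.3
15 12 240 57.0 60.0 62.4
15 18 181 48.0 55.1 61.1
15 24 126 31.0 43.0 48.9
15 30 102 17.0 31.1 32.8
15 36 1024 17.0 64.0 80.0
15 42 564 16.0 57.9 79.0
30 -42 162 16.0 18.0 19.5
30 -36 164 17.0 17.9 19.5
30 -30 87 16.0 17.9 19.5
30 -24 105 42.0 43.6 45.5
30 -18 200 43.0 45.9 48.4
30 -12 216 46.0 48.6 51.3
30 -6 234 49.0 51.5 53.8
30 0 244 52.0 54.5 56.8
30 6 258 55.0 57.3 60.2
30 12 263 58.0 60.0 61.9
30 18 202 47.0 54.5 60.7
30 24 140 31.0 42.6 48.0
30 30 109 16.0 31.0 33.1
30 36 166 17.0 17.9 19.4
30 42 159 16.0 17.8 19.2
45 -42 174 16.0 18.0 19.6
45 -36 174 17.0 17.8 19.4
45 -30 100 17.0 18.0 19.9
45 -24 124 41.0 43.6 45.4
45 -18 223 43.0 45.8 48.3
45 -12 215 43.0 48.7 50.9
45 -6 254 49.0 51.6 53.9
45 0 260 51.0 54.1 56.9
45 6 249 50.0 57.4 59.4
45 12 307 58.0 59.8 61.9
45 18 225 47.0 53.9 60.3
45 24 127 26.0 43.2 47.7
45 30 160 16.0 18.1 31.2
45 36 168 16.0 17.9 19.6
45 42 175 16.0 17.9 19.5
[[-27.8161618  -38.62994647  38.68511499]
 [ 24.72830747  55.88660011  71.17225402]]
```

Converted, 0.002 m is 0.04, 0.004 m is 0.08.

>>> {"api": "steer_hand", "payload": {
  "segments": [
    [0,0.06,0,0,0.07],
    [0,0.08,0,0,0.08],
    [0,0.04,0,0,0.085],
    [0,0,0,0,0.085]
  ]
}}

```text
t: 8.8
tcp_pos: [0.5231, -0.0603, 0.0487]
tcp_rot: [3.141, -0.0, 1.813]
contact_force: [0.8, -0.8, 0.2]
opening: 0.085
grip_force: 0.0
```

>>> {"api": "steer_hand", "payload": {
  "segments": [
    [0,0,0.1,0,0.085],
    [0,0,0.1,0,0.085],
    [0,0,0.08,0,0.085],
    [0,0,0,0,0.085]
  ]
}}

```text
t: 9.2
tcp_pos: [0.5225, -0.0604, 0.0341]
tcp_rot: [-3.141, -0.0, 1.813]
contact_force: [-0.2, -0.5, -0.9]
opening: 0.0848
grip_force: 0.0
```

Converted, 0.0005 m is 0.01, 0.002 m is 0.04.

>>> {"api": "steer_hand", "payload": {
  "segments": [
    [0,0.04,0.01,0,0.085],
    [0,0.04,0.01,0,0.085],
    [0,0.04,0.01,0,0.085],
    [0,0,0,0,0.085]
  ]
}}

```text
t: 9.6
tcp_pos: [0.5287, -0.059, 0.0332]
tcp_rot: [-3.141, -0.0, 1.813]
contact_force: [-1.1, -1.0, -0.8]
opening: 0.0849
grip_force: 0.5
```

>>> {"api": "steer_hand", "payload": {
  "segments": [
    [0,0.04,0.02,0,0.085],
    [0,0.04,0.02,0,0.085],
    [0,0,0,0,0.085]
  ]
}}

```text
t: 9.9
tcp_pos: [0.5323, -0.0582, 0.031]
tcp_rot: [-3.141, -0.0, 1.813]
contact_force: [-4.0, -1.8, 0.6]
opening: 0.085
grip_force: 1.9
```

Create prof.py:
```python
import sys
from h import *
from bench import manip
c=manip.camera_model("wrist"); im,d=manip.get_image("wrist"); W=cloud(c,d); q=jig(W)*1000; q=q[d>0]
print("tcp jig",jig(manip.sense()["tcp_pos"])*1000)
Q=q[(abs(q[:,1]-35)<10)&(q[:,2]>12)&(q[:,2]<80)]
for a in range(-33,36,3):
    s=Q[(Q[:,0]>=a)&(Q[:,0]<a+3)]
    if len(s): print(a+1.5,len(s),np.percentile(s[:,2],[5,50,95]).round(1))
T=q[(q[:,2]>48)&(q[:,2]<72)&(abs(q[:,0])<26)]; print("y range",np.percentile(T[:,1],[1,99]))
if len(sys.argv)>1: cv2.imwrite(sys.argv[1],im)
```

```bash
python3 prof.py
```

```text
tcp jig [24.27894055  7.30187515 31.11120481]
-31.5 344 [17.  18.  18.9]
-28.5 348 [17.  17.9 18.8]
-25.5 257 [16.9 17.9 18.9]
-19.5 1 [37.1 37.1 37.1]
-16.5 246 [38.4 40.1 41.3]
-13.5 334 [41.2 42.5 43.9]
-10.5 352 [43.8 45.1 46.7]
-7.5 342 [46.1 48.  49.5]
-4.5 396 [49.3 50.7 52.2]
-1.5 419 [52.1 53.5 55. ]
1.5 452 [54.7 56.1 57.6]
4.5 454 [56.4 58.7 60.2]
7.5 521 [60.2 61.7 63. ]
10.5 556 [63.  64.4 65.8]
13.5 645 [65.3 66.3 67.3]
16.5 690 [62.7 64.6 66.4]
19.5 644 [59.5 61.3 63.1]
22.5 590 [56.2 57.9 59.8]
25.5 521 [53.  54.8 56.2]
28.5 506 [49.7 51.5 53.2]
31.5 176 [17.4 48.9 50.1]
34.5 335 [16.9 17.9 18.9]
y range [-22.62681189  55.20376212]
```

The lean is now 42°, up from 25°, so the block is rising as intended. I'll keep pushing right and down.

Careful with the scale: shifts go in shares of 50 mm and turns go in units of 0.25 rad. That gives: 0.001 m is 0.02.

>>> {"api": "steer_hand", "payload": {
  "segments": [
    [0,0.02,0.02,0,0.085],
    [0,0.02,0.02,0,0.085],
    [0,0,0,0,0.085]
  ]
}}

```text
t: 10.25
tcp_pos: [0.533, -0.0581, 0.0288]
tcp_rot: [-3.138, 0.0, 1.812]
contact_force: [-10.8, -1.3, 0.5]
opening: 0.085
grip_force: 5.7
```

>>> {"api": "steer_hand", "payload": {
  "segments": [
    [0,0.02,0.02,0,0.085],
    [0,0.02,0.02,0,0.085],
    [0,0,0,0,0.085]
  ]
}}

```text
t: 10.55
tcp_pos: [0.534, -0.0579, 0.0266]
tcp_rot: [-3.136, 0.0, 1.812]
contact_force: [-16.3, -4.3, 0.7]
opening: 0.0849
grip_force: 8.3
```

```bash
python3 prof.py | egrep -v " (17|18)"
```

```text
tcp jig [25.90575728  7.13651053 26.58792815]
-16.5 98 [35.  36.1 36.9]
-13.5 250 [36.9 39.  40.8]
-10.5 283 [41.2 42.8 44.9]
-7.5 284 [45.2 47.3 49. ]
-4.5 331 [49.3 51.2 53.1]
-1.5 363 [53.4 55.1 57.1]
1.5 397 [56.6 59.  61.2]
4.5 455 [61.4 63.4 65.2]
7.5 569 [65.5 67.3 68.6]
10.5 779 [66.2 67.5 68.7]
13.5 758 [64.1 65.4 66.9]
16.5 722 [61.8 63.3 64.7]
19.5 675 [59.7 61.  62.4]
22.5 651 [57.3 58.8 60.1]
25.5 634 [54.9 56.5 57.9]
28.5 428 [17.4 54.6 55.8]
y range [-15.56477016  55.09970838]
```

Converted, 0.002 m is 0.04, 0.001 m is 0.02.

>>> {"api": "steer_hand", "payload": {
  "segments": [
    [0,0,0.04,0,0.085],
    [0,0.01,0.02,0,0.085],
    [0,0,0,0,0.085]
  ]
}}

```text
t: 10.9
tcp_pos: [0.5345, -0.0578, 0.0235]
tcp_rot: [-3.136, 0.0, 1.812]
contact_force: [-16.4, -3.7, -0.0]
opening: 0.0851
grip_force: 8.2
```

```bash
python3 prof.py | egrep -v " (17|18)" | sed -n '1,9p'
```

```text
tcp jig [26.37122634  7.10072677 23.53545434]
-16.5 54 [31.7 33.1 34. ]
-10.5 193 [39.6 41.9 44.6]
-7.5 226 [45.2 47.6 49.8]
-4.5 257 [50.4 52.9 55.2]
-1.5 290 [55.7 58.  60.7]
1.5 357 [61.2 63.8 66.1]
4.5 647 [66.6 67.8 68.8]
7.5 842 [66.  67.3 68.5]
```

Converted, 0.0015 m is 0.03, 0.0005 m is 0.01.

>>> {"api": "steer_hand", "payload": {
  "segments": [
    [0,0.01,0.03,0,0.085],
    [0,0.01,0.03,0,0.085],
    [0,0,0,0,0.085]
  ]
}}

```text
t: 11.25
tcp_pos: [0.5352, -0.0577, 0.0204]
tcp_rot: [-3.135, 0.0, 1.812]
contact_force: [-16.9, -3.9, -2.0]
opening: 0.085
grip_force: 8.6
```

```bash
python3 prof.py | egrep -v " (17|18)" | sed -n '1,9p'
```

```text
tcp jig [27.15270109  7.08106559 20.39858172]
-16.5 4 [29.4 29.9 30.4]
-13.5 46 [31.  34.7 37.7]
-10.5 48 [38.4 42.2 45.1]
-7.5 60 [46.3 49.9 53.2]
-4.5 72 [53.7 57.3 60.6]
-1.5 207 [62.1 66.6 67.4]
1.5 806 [66.5 67.4 68.4]
4.5 869 [65.4 66.5 67.6]
```

At 68° the block's centre of mass is already past its bottom edge. Backing the finger off slightly should let it settle onto its narrow side, and then I can press it to the fence.

Converted, -0.003 m is -0.06, -0.001 m is -0.02.

>>> {"api": "steer_hand", "payload": {
  "segments": [
    [0,-0.06,0,0,0.085],
    [0,-0.06,0,0,0.085],
    [0,-0.02,0,0,0.085],
    [0,0,0,0,0.085]
  ]
}}

```text
t: 11.7
tcp_pos: [0.5313, -0.0583, 0.0214]
tcp_rot: [3.141, -0.0, 1.813]
contact_force: [0.6, 0.6, 0.0]
opening: 0.085
grip_force: 0.0
```

>>> {"api": "steer_hand", "payload": {
  "segments": [
    [0,0.04,0,0,0.085],
    [0,0.04,0,0,0.085],
    [0,0.04,0,0,0.085],
    [0,0.02,0,0,0.085],
    [0,0,0,0,0.085]
  ]
}}

```text
t: 12.2
tcp_pos: [0.5377, -0.0567, 0.0212]
tcp_rot: [-3.141, -0.0, 1.813]
contact_force: [-2.5, 0.1, 1.7]
opening: 0.0847
grip_force: 1.1
```

```bash
python3 prof.py pics/w3.png | egrep -v " (17|18)"
```

```text
tcp jig [29.82515433  7.43205657 21.19396586]
-13.5 48 [60.5 61.2 61.7]
-10.5 645 [61.  61.9 62.7]
-7.5 725 [61.1 61.9 62.8]
-4.5 703 [61.  61.9 62.8]
-1.5 731 [61.  61.9 62.8]
1.5 702 [61.1 61.9 62.9]
4.5 715 [61.1 62.  62.9]
7.5 719 [61.  61.9 62.8]
10.5 703 [61.1 61.9 62.7]
13.5 1585 [23.5 47.7 62. ]
16.5 545 [17.6 31.6 35.4]
19.5 605 [17.7 31.9 36.6]
22.5 610 [17.7 32.  36.5]
25.5 559 [17.7 31.7 35.9]
28.5 539 [17.5 30.9 32.5]
y range [-5.21522718 55.23995847]
```

The block is standing: top at 62 mm (plate 18 + 44), x from -13 to +13, end at y≈55. I'll press it flush, then push it along to the end stop.

Converted, -0.005 m is -0.1, -0.004 m is -0.08.

>>> {"api": "steer_hand", "payload": {
  "segments": [
    [0,0.02,0,0,0.085],
    [0,0.02,0,0,0.085],
    [0,0,0,0,0.085],
    [0,-0.1,0,0,0.085],
    [0,-0.08,-0.1,0,0.085]
  ]
}}

```text
t: 12.75
tcp_pos: [0.5308, -0.0584, 0.0261]
tcp_rot: [-3.142, -0.0, 1.813]
contact_force: [-0.1, -0.8, -0.1]
opening: 0.0849
grip_force: 0.0
```

>>> {"api": "steer_hand", "payload": {
  "segments": [
    [0,0,-0.6,0,0.085],
    [0,0,-0.8,0,0.085],
    [0.72,-0.2,-0.2,0,0.02],
    [0.72,-0.24,0,0,0],
    [0,0,0,0,0]
  ]
}}

```text
t: 13.25
tcp_pos: [0.491, 0.0102, 0.1074]
tcp_rot: [3.14, -0.002, 1.818]
contact_force: [0.7, -1.8, -1.1]
opening: 0.0434
grip_force: 0.0
```

>>> {"api": "steer_hand", "payload": {
  "segments": [
    [0,0,0.4,0,0],
    [0,0,0.4,0,0],
    [0,0,0.28,0,0],
    [0,0,0,0,0]
  ]
}}

```text
t: 13.65
tcp_pos: [0.492, 0.0062, 0.0513]
tcp_rot: [-3.14, -0.0, 1.813]
contact_force: [-0.1, 0.2, -0.1]
opening: -0.0001
grip_force: 0.0
```

Run:
```python
from h import *
from bench import manip
print(jig(manip.sense()["tcp_pos"])*1000)
```

```text
[ 0.3289423  79.4095452  51.27823474]
```

>>> {"api": "steer_hand", "payload": {
  "segments": [
    [0,0,0.1,0,0],
    [-0.12,0,0,0,0],
    [-0.1,0,0,0,0],
    [0,0,0,0,0]
  ]
}}

```text
t: 14.05
tcp_pos: [0.4954, -0.0056, 0.0477]
tcp_rot: [3.141, 0.0, 1.811]
contact_force: [-0.9, 1.0, 0.1]
opening: 0.0001
grip_force: 0.0
```

>>> {"api": "steer_hand", "payload": {
  "segments": [
    [-0.04,0,0,0,0],
    [-0.04,0,0,0,0],
    [-0.04,0,0,0,0],
    [-0.02,0,0,0,0],
    [0,0,0,0,0]
  ]
}}

```text
t: 14.55
tcp_pos: [0.4968, -0.0115, 0.0472]
tcp_rot: [-3.142, 0.0, 1.813]
contact_force: [0.3, 0.5, -0.0]
opening: 0.0001
grip_force: 0.0
```

>>> {"api": "steer_hand", "payload": {
  "segments": [
    [-0.02,0,0,0,0],
    [-0.02,0,0,0,0],
    [-0.02,0,0,0,0],
    [0,0,0,0,0]
  ]
}}

```text
t: 14.95
tcp_pos: [0.4972, -0.0129, 0.0472]
tcp_rot: [3.141, -0.002, 1.814]
contact_force: [-3.8, 8.3, 3.2]
opening: 0.0005
grip_force: 4.9
```

>>> {"api": "steer_hand", "payload": {
  "segments": [
    [-0.02,0,0,0,0],
    [-0.02,0,0,0,0],
    [0,0,0,0,0]
  ]
}}

```text
t: 15.25
tcp_pos: [0.4972, -0.013, 0.0473]
tcp_rot: [3.141, -0.005, 1.816]
contact_force: [-9.3, 21.6, 6.0]
opening: -0.0001
grip_force: 11.4
```

```bash
python3 prof.py pics/w4.png | egrep -v " (17|18)"
```

```text
tcp jig [ 0.87349336 59.50907765 47.27274074]
-1.5 129 [61.2 61.9 62.6]
1.5 230 [61.2 62.  62.7]
4.5 24 [61.2 62.  62.9]
19.5 132 [17.5 25.  32. ]
22.5 219 [17.6 28.5 32.4]
25.5 244 [17.5 29.6 32.6]
y range [20.44739259 70.69390855]
```

Converted, -0.045 m is -0.9, -0.04 m is -0.8.

>>> {"api": "steer_hand", "payload": {
  "segments": [
    [0.1,0,0,0,0],
    [0.4,0,0,0,0],
    [0,0,-0.8,0,0],
    [0,0,-0.9,0,0],
    [0,0,-0.9,0,0]
  ]
}}

```text
t: 15.8
tcp_pos: [0.4915, 0.0081, 0.1788]
tcp_rot: [-3.141, -0.0, 1.813]
contact_force: [0.8, -1.0, 0.6]
opening: 0.0
grip_force: 0.0
```

>>> {"api": "steer_hand", "payload": {
  "segments": [
    [0,0,-0.8,0,0],
    [0,0,0,0,0],
    [0,0,0,0,0]
  ]
}}

```text
t: 16.1
tcp_pos: [0.4921, 0.0078, 0.2176]
tcp_rot: [3.141, 0.001, 1.812]
contact_force: [0.4, -0.9, -0.8]
opening: -0.0002
grip_force: 0.0
```

Run:
```python
from h import *
from bench import manip
for n in ["wrist","top"]:
    c=manip.camera_model(n); im,d=manip.get_image(n); W=cloud(c,d); q=jig(W)*1000; q=q[d>0]
    T=q[(q[:,2]>52)&(q[:,2]<70)&(abs(q[:,0])<30)&(q[:,1]>-60)&(q[:,1]<65)]; print(n,len(T),rect(T/1000),np.median(T[:,2]) if len(T) else 0,np.percentile(T,[1,99],axis=0).round(1).tolist() if len(T) else 0)
    F=q[(q[:,2]>27)&(q[:,2]<37)&(q[:,0]>10)&(q[:,0]<40)&(q[:,1]>-30)&(q[:,1]<38)]; print("fence",np.percentile(F,[2,98],axis=0).round(1).tolist() if len(F) else 0)
    cv2.imwrite(f"pics/{n}5.png",im)
```

```text
wrist 1273 (array([0.00014917, 0.03150883]), (25.88718605041504, 35.00684356689453), 0.349972665309906) 61.65665212803317 [[-12.2, 15.1, 53.3], [13.0, 48.7, 63.3]]
fence [[15.0, -12.7, 30.4], [28.8, 36.9, 36.2]]
top 65 (array([ 0.00014641, -0.03666526]), (26.36266326904297, 22.73897361755371), 2.591386318206787) 61.61756278451169 [[-12.7, -47.9, 56.1], [12.9, -25.3, 68.2]]
fence [[16.2, -29.4, 28.5], [29.7, -22.8, 36.0]]
```

The block is home: x centre 0.15 mm, end at -48/+49 mm, yaw error below 0.01 rad, top at 62 mm. Next I'll go over to the clamp handle with the fingers closed.

Converted, -0.045 m is -0.9, -0.042 m is -0.84.

>>> {"api": "steer_hand", "payload": {
  "segments": [
    [0,0,-0.84,0,0],
    [-0.9,0,0,0,0],
    [-0.9,0,0,0,0],
    [-0.9,0,0,0,0],
    [-0.9,0,0,0,0]
  ]
}}

```text
t: 16.7
tcp_pos: [0.535, -0.1685, 0.258]
tcp_rot: [-3.14, -0.001, 1.813]
contact_force: [1.4, 1.1, -0.1]
opening: 0.0001
grip_force: 0.0
```

>>> {"api": "steer_hand", "payload": {
  "segments": [
    [-0.9,0,0,0,0],
    [-0.12,0,0,0,0],
    [0,0,0,0,0],
    [0,0,0,0,0]
  ]
}}

```text
t: 17.1
tcp_pos: [0.5472, -0.2149, 0.2585]
tcp_rot: [-3.141, -0.001, 1.814]
contact_force: [0.8, 1.0, 0.7]
opening: 0.0004
grip_force: 0.0
```

Run:
```python
from h import *
from bench import manip
print(jig(manip.sense()["tcp_pos"])*1000)
c=manip.camera_model("top"); im,d=manip.get_image("top"); q=jig(cloud(c,d))*1000
print(d.shape);
```

```text
[   1.56059523 -148.47394615  258.51655794]
(420, 560)
```

>>> {"api": "steer_hand", "payload": {
  "segments": [
    [0,-0.03,0.5,0,0],
    [0,0,0.5,0,0],
    [0,0,0.3,0,0],
    [0,0,0,0,0]
  ]
}}

```text
t: 17.55
tcp_pos: [0.5452, -0.2152, 0.1928]
tcp_rot: [-3.139, -0.002, 1.815]
contact_force: [0.2, -0.5, 0.2]
opening: -0.0001
grip_force: 0.0
```

>>> {"api": "steer_hand", "payload": {
  "segments": [
    [-0.2,0,0,0,0],
    [-0.1,0,0,0,0],
    [0,0,0,0,0]
  ]
}}

```text
t: 17.85
tcp_pos: [0.5497, -0.2321, 0.1949]
tcp_rot: [3.141, 0.001, 1.812]
contact_force: [0.2, 0.9, 0.5]
opening: 0.0002
grip_force: 0.0
```

>>> {"api": "steer_hand", "payload": {
  "segments": [
    [-0.2,0,0.06,0,0],
    [-0.2,0,0.06,0,0],
    [-0.2,0,0.1,0,0],
    [0,0,0,0,0]
  ]
}}

```text
t: 18.25
tcp_pos: [0.5563, -0.262, 0.1821]
tcp_rot: [-3.14, -0.0, 1.811]
contact_force: [1.0, 1.2, -1.3]
opening: 0.0
grip_force: 0.0
```

Run:
```python
from h import *
from bench import manip
print(jig(manip.sense()["tcp_pos"])*1000)
im,_=manip.get_image("scene"); cv2.imwrite("pics/s6.png",cv2.resize(im[110:260,240:440],(800,600),interpolation=cv2.INTER_CUBIC))
```

```text
[  -0.77571848 -196.37389797  182.11702191]
```

View pics/s6.png

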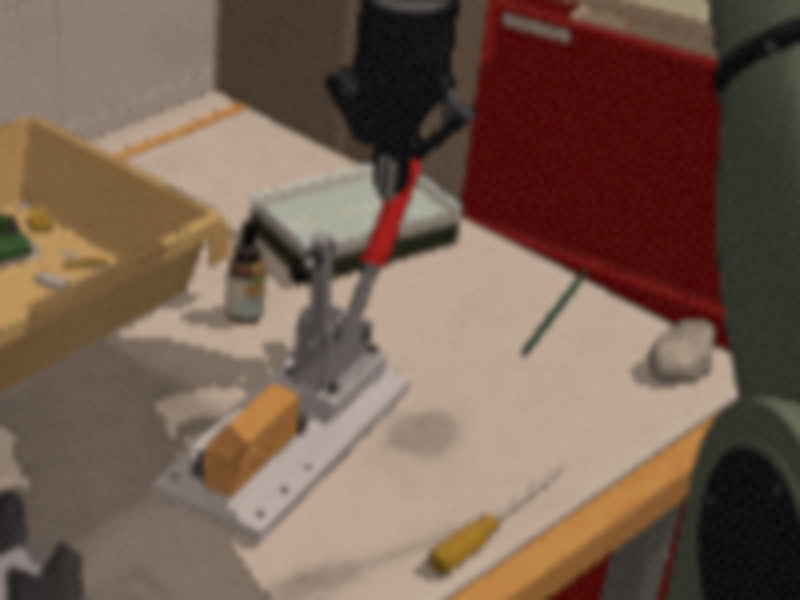

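The picture shows the fingers against the red grip at (395,200), with the handle starting to swing. The block stands in the jig at (250,440). I'll follow the arc.

Converted, 0.014 m is 0.28, -0.012 m is -0.24.

>>> {"api": "steer_hand", "payload": {
  "segments": [
    [-0.24,0,0.2,0,0],
    [-0.22,0,0.2,0,0],
    [-0.2,0,0.28,0,0],
    [-0.2,0,0.28,0,0],
    [0,0,0,0,0]
  ]
}}

```text
t: 18.8
tcp_pos: [0.5659, -0.3032, 0.1324]
tcp_rot: [-3.139, -0.002, 1.811]
contact_force: [-0.8, 0.4, 0.2]
opening: 0.0003
grip_force: 0.0
```

>>> {"api": "steer_hand", "payload": {
  "segments": [
    [-0.08,0,0.18,0,0],
    [-0.08,0,0.18,0,0],
    [0,0,0.12,0,0],
    [0,0,0,0,0]
  ]
}}

```text
t: 19.2
tcp_pos: [0.5685, -0.3094, 0.1103]
tcp_rot: [-3.141, -0.001, 1.813]
contact_force: [-0.0, -0.6, -0.5]
opening: -0.0002
grip_force: 0.0
```

>>> {"api": "steer_hand", "payload": {
  "segments": [
    [0,0,0.1,0,0],
    [0,0,0.1,0,0],
    [0,0,0,0,0]
  ]
}}

```text
t: 19.5
tcp_pos: [0.569, -0.3098, 0.101]
tcp_rot: [3.141, 0.0, 1.813]
contact_force: [0.6, -1.1, 2.2]
opening: 0.0
grip_force: 1.1
```

>>> {"api": "steer_hand", "payload": {
  "segments": [
    [0,0,0.08,0,0],
    [0,0,0.08,0,0],
    [0,0,0,0,0]
  ]
}}

```text
t: 19.8
tcp_pos: [0.5685, -0.3094, 0.0927]
tcp_rot: [-3.141, -0.001, 1.813]
contact_force: [0.2, 0.2, 0.7]
opening: 0.0001
grip_force: 0.0
```

>>> {"api": "steer_hand", "payload": {
  "segments": [
    [0,0,0.06,0,0],
    [0,0,0.06,0,0],
    [0,0,0,0,0]
  ]
}}

```text
t: 20.1
tcp_pos: [0.5688, -0.3095, 0.0869]
tcp_rot: [-3.141, -0.0, 1.813]
contact_force: [-0.3, -0.1, -1.1]
opening: 0.0
grip_force: 0.0
```

Converted, 0.003 m is 0.06.

>>> {"api": "steer_hand", "payload": {
  "segments": [
    [0,0,0.06,0,0],
    [0,0,0.06,0,0],
    [0,0,0,0,0]
  ]
}}

```text
t: 20.4
tcp_pos: [0.5693, -0.3097, 0.0855]
tcp_rot: [3.14, 0.002, 1.812]
contact_force: [-22.4, 9.6, 70.0]
opening: -0.0
grip_force: 34.6
```

Run:
```python
from h import *
from bench import manip
im,_=manip.get_image("scene"); cv2.imwrite("pics/s7.png",cv2.resize(im[110:260,240:440],(800,600),interpolation=cv2.INTER_CUBIC))
```

```text
(no output)
```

View pics/s7.png

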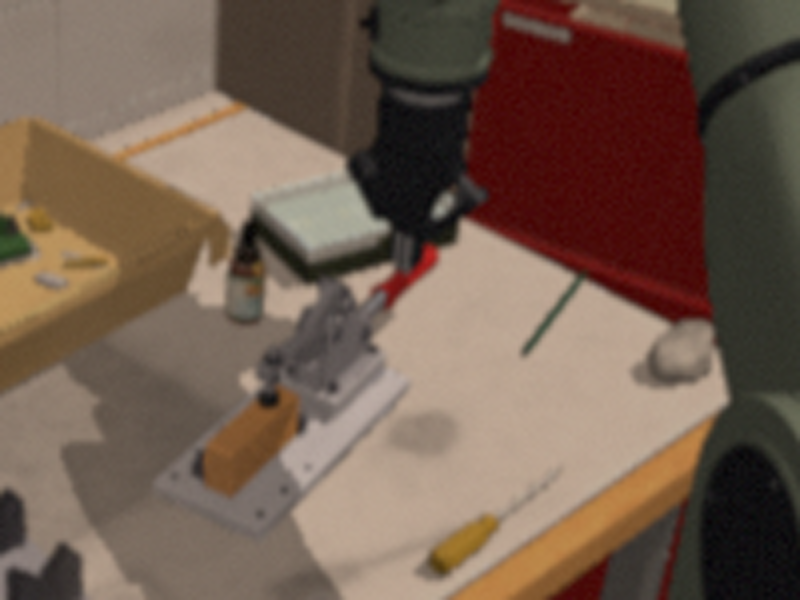

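The handle is level at (410,275) and hard against its stop (70 N), with the black pad on the block at (268,397). I'll back off and check that it holds.

Converted, -0.04 m is -0.8, -0.02 m is -0.4.

>>> {"api": "steer_hand", "payload": {
  "segments": [
    [0,0,-0.12,0,0],
    [0,0,-0.4,0,0],
    [0,0,-0.8,0,0],
    [0,0,-0.8,0,0],
    [0,0,-0.8,0,0]
  ]
}}

```text
t: 20.95
tcp_pos: [0.5686, -0.3096, 0.2288]
tcp_rot: [-3.142, -0.0, 1.813]
contact_force: [0.6, -0.3, 0.6]
opening: 0.0001
grip_force: 0.0
```

>>> {"api": "steer_hand", "payload": {
  "segments": [
    [0,0,-0.8,0,0],
    [0,-0.8,-0.4,0,0],
    [0,-0.8,0,0,0],
    [0,0,0,0,0],
    [0,0,0,0,0]
  ]
}}

```text
t: 21.45
tcp_pos: [0.4908, -0.3293, 0.2876]
tcp_rot: [3.141, 0.0, 1.812]
contact_force: [1.6, 0.7, -0.4]
opening: 0.0002
grip_force: 0.0
```

```bash
python3 - <<'E'
from h import *
from bench import manip
ims=[]
for n,(x0,y0,x1,y1) in {"scene":(270,140,390,260),"top":(270,160,390,280)}.items():
    c=manip.camera_model(n); im,d=manip.get_image(n); q=jig(cloud(c,d))*1000
    hsv=cv2.cvtColor(im,cv2.COLOR_BGR2HSV); red=(hsv[...,1]>150)&((hsv[...,0]<6)|(hsv[...,0]>174))&(q[...,2]>30)&(q[...,2]<230)&(abs(q[...,0])<25)&(q[...,1]<-150)&(q[...,1]>-330)
    P=q[red]; print(n,len(P),np.percentile(P,[2,50,98],axis=0).round(1).tolist() if len(P) else 0)
    if len(P)>5: print("slope",np.polyfit(P[:,1],P[:,2],1))
    Q=q[d>0]; T=Q[(Q[:,2]>57)&(Q[:,2]<66)&(abs(Q[:,0])<25)&(Q[:,1]>-8)&(Q[:,1]<60)]; print("block",rect(T/1000),np.percentile(T,[2,50,98],axis=0).round(1).tolist())
    ims.append(cv2.resize(im[y0:y1,x0:x1],(400,400),interpolation=cv2.INTER_CUBIC))
cv2.imwrite("pics/s8.png",np.hstack(ims))
E
```

```text
scene 80 [[-10.0, -288.1, 63.3], [-5.4, -248.6, 72.3], [6.1, -204.8, 77.0]]
slope [1.48632244e-02 7.52651345e+01]
block (array([0.00054473, 0.02166314]), (57.35319137573242, 27.939233779907227), 89.47294616699219) [[-13.1, -5.3, 57.9], [-0.8, 23.7, 62.8], [13.8, 48.9, 65.8]]
top 176 [[-10.3, -292.4, 62.3], [-2.0, -248.4, 70.5], [7.0, -205.6, 79.7]]
slope [1.79240355e-02 7.51235606e+01]
block (array([-4.14810181e-05,  2.05479794e-02]), (26.1643123626709, 56.403953552246094), 1.0705212354660034) [[-12.5, -6.7, 57.5], [-0.5, 21.7, 62.4], [12.7, 48.1, 65.8]]
```

View pics/s8.png

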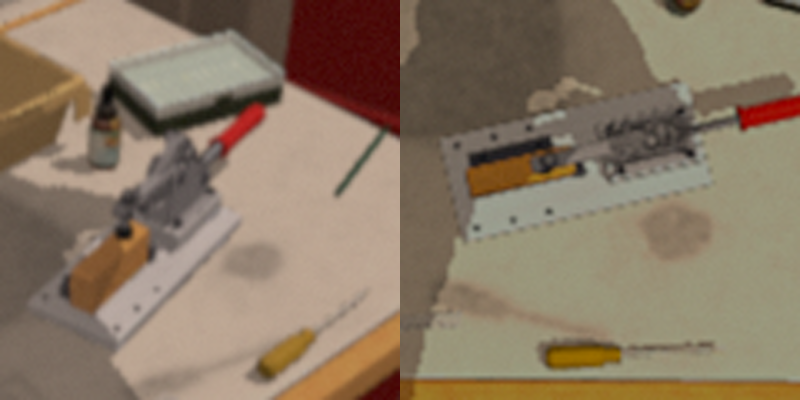

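The handle stays level by itself (slope +0.016 rad, the 1.31 rad stop), with the pad on the block and the block flush in its place. The bystanders near the jig look undisturbed. Handing in.

```bash
python3 -c "
from bench import manip
print(manip.hand_in())"
```

```text
the job is handed in; nothing more can be done
None
```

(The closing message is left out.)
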